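Padlock onto the tilted examination stand

TASK

Take the padlock with the long shackle and set it down gently on the tilted examination stand, lying flat with its shackle pointing straight up the slope and the bottom end of its body resting against the ledge, near the middle of the ledge. Leave the short-shackled padlock where it lies.

Things in the scene. Friction and masses are not known exactly. Their poses are not given: they have to be found in the camera images.
- long_lock_centre (a point): Loose padlock, lying flat: brass body 48 mm long (x), 50 mm wide (y), 26 mm thick (z); 8 mm thick steel shackle at its +x end, its bow reaching 96 mm from this point. Point: centre of the brass body, 13 mm above its underside; x towards the shackle's bow, y across, z up. 0.25 to 0.5 kg. Grip the body across y. Starts with its shackle pointing away from the robot, within 30 degrees.
- short_lock_centre (a point): The other loose padlock, to be left alone: same brass body (48 x 50 x 26 mm) but a short shackle, its bow reaching 56 mm from this point. Point, axes and start heading as for the long one. The two lie side by side on the table; either may be the left one.
- ledge (a point): Tilted stand, fixed: slippery dark steel plate, 150 mm up the slope, 170 wide, tilted 22 degrees. Its low side, towards the robot within 20 degrees, has a bright ledge 8 mm thick, 170 long, 12 proud of the plate. Point: on the plate at the ledge's inner foot, mid-length, 35 mm above the table; x up the slope, y along the ledge, z square out of the plate. A part let go slides down to the ledge.
There are look-alikes about, which are no part of the job. What is shaped like the part that bears long_lock_centre but orange is not meant. What is shaped like the part that bears ledge but red is not meant.

How it is judged (in metres and radians):
At the end, for the whole second after the job is handed in: The long-shackled padlock lies flat on the tilted plate (within 10 degrees), its shackle pointing up the slope (within 12 degrees), the bottom end of its body within 10 mm of the ledge and its centre within 30 mm of the ledge's middle, released and at rest (x of long_lock_centre in the frame of ledge between 0.018 and 0.034 m and y of long_lock_centre in the frame of ledge between -0.03 and 0.03 m and z of long_lock_centre in the frame of ledge between 0.008 and 0.018 m and angle between the x axis of long_lock_centre and the x axis of ledge, either way round below 0.21 rad and angle between the z axis of long_lock_centre and the z axis of ledge, either way round below 0.17 rad and angle between long_lock_centre's own x axis and vertical below 1.4 rad and linear speed of long_lock below 0.01 m/s); the robot touches nothing.
It fails at once if the short-shackled padlock is moved by more than 20 mm (distance of short_lock_centre from where it was at the start of the episode above 0.02 m).
It fails at once if the padlock is dropped or rammed on the stand (more than 90 N between them) (contact force between long_lock and stand above 90 N).
It also fails if it takes over 40 s, if anything falls off the work surface, if the arm or the gripper's body presses on something with over 40 N, if the wrist force passes 120 N, or if a joint passes its speed limit or range.

ROBOT

A 7-joint arm with a two-finger parallel gripper is mounted at the origin on the work surface. World frame = base frame: x ahead of the robot, y to its left, z up, the work surface at z = 0. Lengths are in mm, angles in rad, forces in N, time in s.
With the tool pointing down it reaches from about 425 to 950 mm from the base axis. Payload 4.7 kg.
Tool frame: the origin (TCP) lies at the very end of the fingers, on their centre line; the grasp point (between the pads) lies 19 mm behind it; z points along the fingers, y is the direction in which the jaws open and shut (so a half turn about z gives the same grasp; the last joint's range is limited). The gripper opens to 85 mm and grips with 20 to 120 N. Pads are 22 mm wide; open, the fingers measure 114 mm over their backs; the gripper's body (76 mm by 85 mm) begins 54 mm behind the grasp point. The pads swing forward as they close: fully open they stand 13 mm farther back than shut.
Start: joints at [-1.281, 0.469, -0.049, 1.532, 0.024, 1.141, -0.082], TCP at [211.522, 641.023, 195.635] pointing down, gripper open.
Joint ranges: [-2.59, 2.59], [-0.33, 1.99], [-1.39, 1.29], [0.1, 2.45], [-1.04, 4.18], [0.21, 1.99], [-2.66, 2.66]. Speed limits (rad/s): [2.57, 2.57, 3.14, 3.14, 3.14, 3.14, 3.14].

INTERFACE

Orientations are given as a 3x3 rotation matrix whose columns are the frame's x, y, z axes.
In Python, from rig import sensors, capture, camera_info, manip gives the robot as it stands. The module is installed in compiled form; this text tells all that it offers.
- The arm moves only by the tool carry_out, never from a script. Its argument "steps" is a list of rows, each a list of 2 entries, a list of its own where there are three numbers: the shift along the tool's x, y, z normalised to -1 to 1, where 1 is 1 m, then the turn about the tool's z normalised to -1 to 1, where 1 is 180 degrees. A call has 1 to 5 rows; each row shifts and turns the commanded pose from where the row before left it, along the tool's axes as they then stand; what a row does not reach is not made up. A row lasts 1/12 s, in which the tool goes at most 41.7 mm and 7.16 degrees, less where a joint would pass 70% of its speed; a pose out of reach is approached as far as the arm can. A call with a number of a shift or a turn outside -1 to 1 is refused whole. A call with a gripper value outside its range is refused whole. "grip" is the closure, from 0 (fully open) to 1 (shut), set as the call begins (left out, the last holds). The fingers move at their own pace and stop on an object; "grip_force" is the grip in N (left out, the last holds). Time passes only in rows, so rows that do not move let the fingers close. It gives the time, the measured TCP pose, the force and the opening at its end, in the units of the state.
- sensors.get_obs(): the state, without advancing time (a new reading comes with each control period).
- capture(name): name is "scene" or "side" or "wrist"; returns the picture (420x560x3 uint8, red, green, blue); there is no depth.
- camera_info(name): a dict with "fovy" (degrees; the focal length in pixels is half the picture's height over the tangent of half this angle, whatever the lens; pixels are square), "cx", "cy" (the principal point, pixels), "extrinsics" (4x4, takes a point from world to camera coordinates); the wrist camera has in their place "hand_eye" (4x4, takes a point from camera to tool coordinates, whose origin is the TCP and whose axes are the flange's). Camera axes: x right, y up, looking along -z (the intrinsics and any distortion apply to the point x, -y, -z); pixel columns grow to the right and rows downward; lengths in mm; the calibration is good to about 2 mm. A picture is of the moment at which its call begins: read the wrist's pose just before it. camera_info takes no time and is no camera call.
- manip.finish_job(): hands the job in, once; it reports no verdict.
The state is a dict: "t": time; "joint_pos": joint angles; "qvel": joint speeds; "effort": joint torques, N m; "tool_pos": TCP position; "tcp_rot": TCP orientation; "contact_force": force on the tool from outside, world axes, zero at the start; "wrist_torque": the same for the moment, N m; "grip_width": opening from 0.0 (shut) to 1.0 (fully open).
Only numpy, scipy, OpenCV 4.12 (cv2) and the standard library are available. Lean on these libraries where they do the work, as an engineer would, in place of code of your own. Each camera call takes 0.05 s, during which the arm holds its last target. There are 200 camera calls.

## Working session

There is one attempt and no reset: what is moved stays moved. The work goes in short steps, Python scripts to look and compute and a tool call to move; the robot and the scene stay as the last step left them, time stands still between calls to the robot, and variables do not carry over. Pictures are saved under pics/ and viewed, about 8 in all and at most 12, crops included, and the job is handed in when it is done.

Besides the shell and the picture viewer there is one more tool, called after "Emit:" by a JSON object that holds its "api" and its "payload", one argument or row to a line. carry_out: Moves the arm, as the interface text tells. Its arguments: {"type":"object","properties":{"steps":{"type":"array","items":{"type":"array"}},"grip":{"type":"number"},"grip_force":{"type":"number"}},"required":["steps"]}

```bash
mkdir -p pics; python3 - <<'E'
from rig import sensors, capture, camera_info
import cv2, numpy as np
o=sensors.get_obs(); print(o)
for n in("scene","side"):
    print(n,camera_info(n)); 
print(camera_info("wrist"))
a=capture("scene");b=capture("side")
np.save("scene0.npy",a);np.save("side0.npy",b)
cv2.imwrite("pics/a1.png",a[:,:,::-1]);cv2.imwrite("pics/b1.png",b[:,:,::-1])
E
```

```text
{'t': 0.0, 'joint_pos': array([-1.28090742,  0.46942946, -0.04860404,  1.53371365,  0.02410528,
        1.14103191, -0.08233622]), 'qvel': array([ 0.00088639, -0.00164884, -0.00050972, -0.00135771,  0.0015899 ,
       -0.00033   ,  0.00093381]), 'effort': array([ 5.11809976e-04, -5.10314155e+01, -4.61649103e-02, -2.37709790e+01,
        1.06653527e-02,  7.65462639e-03,  2.69343178e-05]), 'tool_pos': array([211.33428714, 640.35155079, 194.56127342]), 'tcp_rot': array([[-9.49617646e-01,  3.13410309e-01, -5.52466956e-04],
       [ 3.13410787e-01,  9.49615711e-01, -1.91843524e-03],
       [-7.66260815e-05, -1.99492906e-03, -9.99998007e-01]]), 'contact_force': array([ 0.42254479,  0.71271789, -0.77852048]), 'wrist_torque': array([ 0.01421718, -0.04451998,  0.02568987]), 'grip_width': 0.9970292761721686}
scene {'fovy': 52.895782302732925, 'cx': 281.4605002039623, 'cy': 219.67143618235104, 'extrinsics': array([[ 4.31435418e-01,  9.02136896e-01, -3.53573521e-03,
        -1.50885439e+02],
       [-6.68204017e-01,  3.22188271e-01,  6.70595340e-01,
         2.13052535e+02],
       [ 6.06107970e
[... 327 characters left out ...]
16e+02],
       [ 2.18106229e-01,  7.19363939e-01,  6.59503750e-01,
        -1.16144152e+02],
       [-2.08348126e-01, -6.25871438e-01,  7.51582332e-01,
        -1.08269098e+03],
       [ 0.00000000e+00,  0.00000000e+00,  0.00000000e+00,
         1.00000000e+00]])}
{'fovy': 59.086858152693935, 'cx': 281.80546806290585, 'cy': 208.86790820974196, 'hand_eye': array([[ 7.27030571e-04,  9.61151759e-01,  2.76019505e-01,
         6.91546616e+01],
       [ 9.99999726e-01, -7.36353993e-04, -6.98589616e-05,
        -2.64535478e-01],
       [ 1.36103001e-04,  2.76019480e-01, -9.61152032e-01,
        -1.79808947e+02],
       [ 0.00000000e+00,  0.00000000e+00,  0.00000000e+00,
         1.00000000e+00]])}
```

View pics/a1.png

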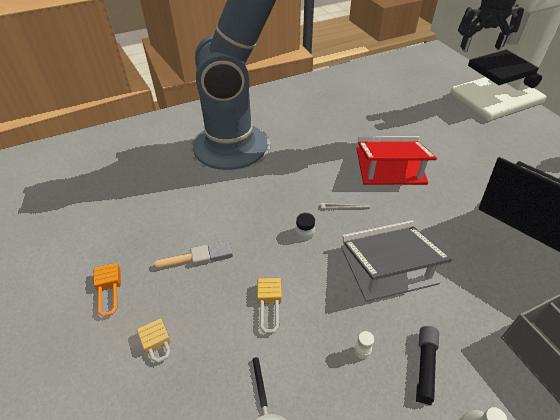

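View pics/b1.png

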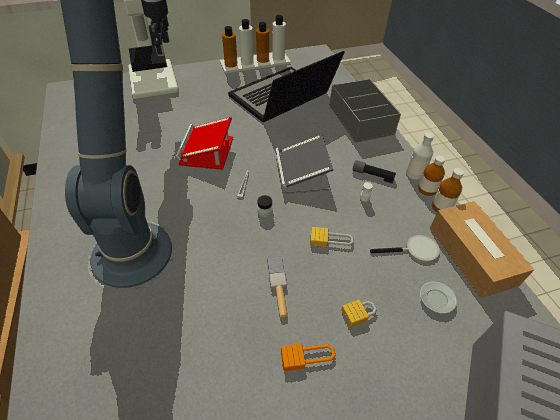

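Scene view: the long lock's body is at about (269,290) with its bow at (269,330). The short lock is at (154,335), the dark stand at (395,250), and the ledge edge runs roughly (343,235)–(412,223). Side view: the long lock is at (320,237), the short one at (356,312), and the stand at (303,160). The orange and red items are decoys. Next I'll enlarge the stand in both views and triangulate the lock.

```bash
cat > h.py <<'E'
import numpy as np, cv2
from rig import sensors, capture, camera_info
def cam(name,obs=None):
    c=camera_info(name); f=210/np.tan(np.radians(c["fovy"])/2)
    if name=="wrist":
        T=np.eye(4);T[:3,:3]=obs["tcp_rot"];T[:3,3]=obs["tool_pos"]; M=T@c["hand_eye"]
    else: M=np.linalg.inv(c["extrinsics"])
    return dict(f=f,cx=c["cx"],cy=c["cy"],M=M)
def ray(c,uv):
    d=np.array([(uv[0]-c["cx"])/c["f"],-(uv[1]-c["cy"])/c["f"],-1.]); d=c["M"][:3,:3]@d
    return c["M"][:3,3],d/np.linalg.norm(d)
def onz(c,uv,z):
    o,d=ray(c,uv); return o+d*(z-o[2])/d[2]
def tri(cs,uvs):
    A=np.zeros((3,3));b=np.zeros(3);R=[ray(c,u) for c,u in zip(cs,uvs)]
    for o,d in R:
        P=np.eye(3)-np.outer(d,d);A+=P;b+=P@o
    p=np.linalg.solve(A,b)
    return p,[round(float(np.linalg.norm((np.eye(3)-np.outer(d,d))@(p-o))),1) for o,d in R]
def proj(c,p):
    q=np.linalg.inv(c["M"])@np.append(p,1); return np.array([c["cx"]+c["f"]*q[0]/-q[2],c["cy"]-c["f"]*q[1]/-q[2]])
def brass(img):
    h=cv2.cvtColor(img,cv2.COLOR_RGB2HSV); m=cv2.inRange(h,(17,120,90),(32,255,255))
    m=cv2.morphologyEx(m,cv2.MORPH_CLOSE,np.ones((5,5)))
    return m
E
python3 - <<'E'
from h import *
a=np.load("scene0.npy");b=np.load("side0.npy")
for n,i in(("scene",a),("side",b)):
    k,l,s,c=cv2.connectedComponentsWithStats(brass(i))
    for j in range(1,k):
        if s[j,4]>100: print(n,s[j],c[j].round(1),onz(cam(n),c[j],18).round(1))
def crop(i,x,y,w,h,k): return cv2.resize(i[y:y+h,x:x+w],None,fx=k,fy=k,interpolation=cv2.INTER_CUBIC)
A=crop(a,335,215,120,90,5);B=crop(b,268,127,75,70,5)
C=crop(a,245,270,50,70,5);D=crop(b,302,220,60,35,5)
out=np.zeros((450+350,600+0,3),np.uint8)
cv2.imwrite("pics/c.png",A[:,:,::-1])
o=np.zeros((600,680,3),np.uint8);o[:350,:375]=B;o[:350,400:650]=C;o[360:535,:300]=D
cv2.imwrite("pics/d.png",o[:,:,::-1])
E
```

```text
scene [  0   0  39  15 312] [15.   5.3] [-1332.5  -507.4    18. ]
scene [ 39   0  42   6 148] [55.4  1.5] [-1298.5  -340.5    18. ]
scene [248  51  61  19 280] [277.1  59.3] [-377.5  330.3   18. ]
scene [ 94 264  24  45 467] [106.2 277.9] [ 328. -403.   18.]
scene [257 278  25  25 586] [269.  290.4] [ 506.5 -103.5   18. ]
scene [137 319  34  35 707] [153.2 335.2] [ 501.9 -345.4   18. ]
side [  0 149  23  75 849] [ 11.  184.8] [-332.4  356.1   18. ]
side [423 162  22  17 164] [434.9 171.1] [965.6  30.9  18. ]
side [440 179  21  15 182] [451. 186.] [975.9 -43.9  18. ]
side [ 432  202  102   92 4028] [480.5 247.4] [ 915.8 -273.6   18. ]
side [310 227  18  20 322] [318.7 236.4] [ 503.8 -108.3   18. ]
side [  0 230  29 141 921] [ 13.2 292.6] [-284.1  -50.6   18. ]
side [276 286  11  31 220] [280.9 301.3] [ 340.6 -268.1   18. ]
side [341 300  28  27 486] [354.5 313. ] [ 500.4 -349.9   18. ]
side [282 344  52  22 500] [297.6 354.1] [ 335.7 -403.5   18. ]
```

View pics/c.png

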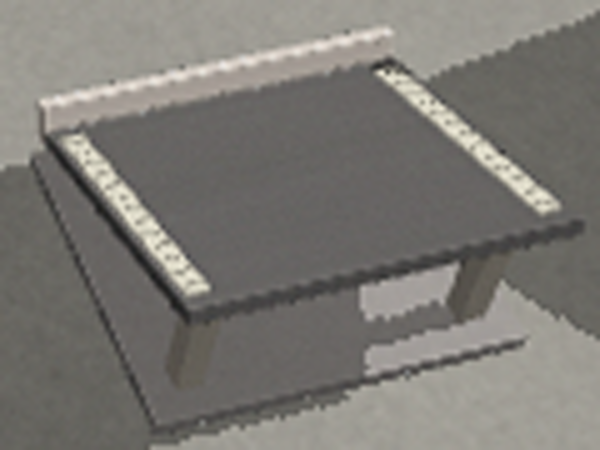

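View pics/d.png

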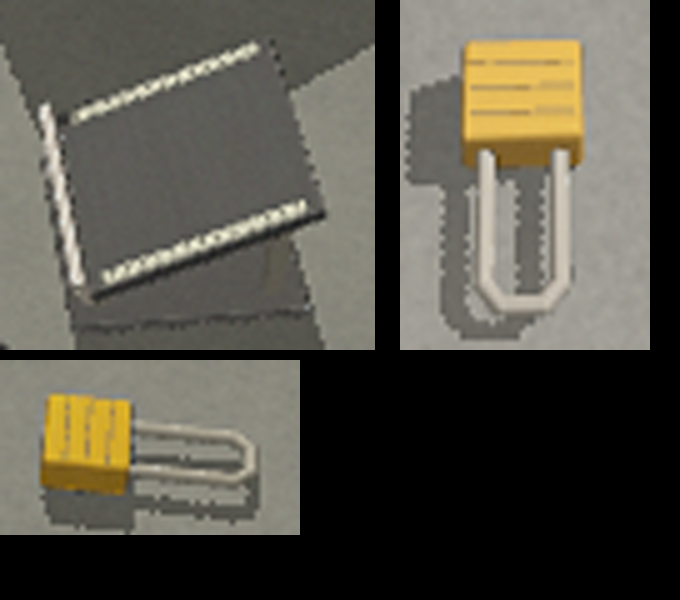

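The enlargements show the plate, its scale strips and the ledge's inner face, plus the lock's top-face corners and bow. I'll triangulate those corners.

```bash
python3 - <<'E'
from h import *
S,D=cam("scene"),cam("side")
print("camS",S["M"][:3,3].round(),"camD",D["M"][:3,3].round())
a=lambda x,y:(335+x/5,215+y/5); b=lambda x,y:(268+x/5,127+y/5)
pts={"up-y":(a(190,306),b(325,213)),"up+y":(a(582,222),b(272,42)),"led+y":(a(391,29),b(45,103)),"led-y":(a(42,102),b(78,287))}
P={}
for k,(u,v) in pts.items(): P[k],e=tri([S,D],[u,v]); print(k,P[k].round(1),e)
model={"up-y":(150,-85,0),"up+y":(150,85,0),"led+y":(-4,85,12),"led-y":(-4,-85,12)}
A=np.array([model[k] for k in pts]);B=np.array([P[k] for k in pts])
ca,cb=A.mean(0),B.mean(0);U,s,Vt=np.linalg.svd((A-ca).T@(B-cb));R=Vt.T@np.diag([1,1,np.linalg.det(Vt.T@U.T)])@U.T
t=cb-R@ca;print("ledge",t.round(1),"R",R.round(3),"yaw",np.degrees(np.arctan2(-R[0,1],R[1,1])).round(1),"tilt",np.degrees(np.arccos(R[2,2])).round(1));print((A@R.T+t-B).round(1))
L={"-x+y":((281.4,278),(312,227)),"+x+y":((281.6,297.6),(328,228)),"+x-y":((257.6,298),(327.4,241.6)),"-x-y":((257.6,278.4),(310.4,240.4)),"bow":((270,330.5),(352,238.5))}
Q={}
for k,(u,v) in L.items(): Q[k],e=tri([S,D],[u,v]); print(k,Q[k].round(1),e)
c=np.mean([Q[k] for k in L if k!="bow"],0);d=Q["+x+y"]+Q["+x-y"]-Q["-x+y"]-Q["-x-y"]
print("top centre",c.round(1),"yaw",np.degrees(np.arctan2(d[1],d[0])),"bow yaw",np.degrees(np.arctan2(*(Q["bow"]-c)[1::-1])),np.linalg.norm(Q["bow"]-c))
E
```

```text
camS [ 951. -284.  766.] camD [ 174. -712.  896.]
up-y [609.9  67.8  91. ] [4.0, 4.0]
up+y [642.5 231.4  88.9] [3.9, 3.9]
led+y [498.  261.8  45.9] [2.3, 2.3]
led-y [465.3  95.5  43.4] [3.5, 3.5]
ledge [489.5 177.   34.9] R [[ 0.912  0.195 -0.36 ]
 [-0.182  0.981  0.07 ]
 [ 0.367  0.002  0.93 ]] yaw -11.3 tilt 21.5
[[-0.2 -1.5 -1.2]
 [ 0.4  1.7  1.2]
 [ 0.1  0.1 -1.2]
 [-0.4 -0.3  1.1]]
-x+y [495.3 -71.6  23.5] [3.1, 3.1]
+x+y [537.6 -90.3  23.7] [1.4, 1.4]
+x-y [ 517.4 -134.6   24. ] [1.3, 1.3]
-x-y [ 474.1 -116.3   23.9] [2.0, 2.0]
bow [ 590.1 -140.2   16.9] [1.1, 1.1]
top centre [ 506.1 -103.2   23.8] yaw -23.38494249349149 bow yaw -23.7531532861129 92.08278803273798
```

Emit:
{"api": "carry_out", "payload": {
  "steps": [
    [[-0.028,-0.024,-0.0045],0],
    [[-0.028,-0.024,-0.0045],0],
    [[-0.028,-0.024,-0.0045],0],
    [[-0.028,-0.024,-0.0045],0],
    [[-0.028,-0.024,-0.0045],0]
  ],
  "grip": 0
}}

```text
t: 0.52
tool_pos: [307.4, 481.3, 217.8]
tcp_rot: [[-0.95, 0.313, -0.0], [0.313, 0.95, -0.001], [0.0, -0.001, -1.0]]
contact_force: [0.7, 0.0, 0.4]
grip_width: 0.999
```

Emit:
{"api": "carry_out", "payload": {
  "steps": [
    [[-0.028,-0.024,-0.0045],0],
    [[-0.028,-0.024,-0.0045],0],
    [[-0.028,-0.024,-0.0045],0],
    [[-0.028,-0.024,-0.0045],0],
    [[-0.028,-0.024,-0.0045],0]
  ]
}}

```text
t: 0.93
tool_pos: [402.6, 323.4, 240.6]
tcp_rot: [[-0.95, 0.313, -0.0], [0.313, 0.95, -0.0], [0.0, -0.0, -1.0]]
contact_force: [0.2, 0.7, -0.4]
grip_width: 1.002
```

Emit:
{"api": "carry_out", "payload": {
  "steps": [
    [[-0.028,-0.024,-0.0045],0],
    [[-0.028,-0.024,-0.0045],0],
    [[-0.028,-0.024,-0.0045],0],
    [[-0.028,-0.024,-0.0045],0],
    [[-0.028,-0.024,-0.0045],0]
  ]
}}

```text
t: 1.35
tool_pos: [497.8, 165.7, 263.1]
tcp_rot: [[-0.95, 0.313, -0.0], [0.313, 0.95, 0.0], [0.0, -0.0, -1.0]]
contact_force: [0.7, 0.2, -0.2]
grip_width: 0.997
```

Emit:
{"api": "carry_out", "payload": {
  "steps": [
    [[0,0,0],0],
    [[0,0,0],0],
    [[0,0,0],0]
  ]
}}

```text
t: 1.6
tool_pos: [497.0, 167.9, 262.7]
tcp_rot: [[-0.95, 0.313, -0.001], [0.313, 0.95, 0.0], [0.001, -0.0, -1.0]]
contact_force: [-0.9, 0.7, -0.4]
grip_width: 1.0
```

```bash
python3 - <<'E'
from h import *
o=sensors.get_obs(); w=capture("wrist"); np.save("w1.npy",w); np.savez("w1p.npz",R=o["tcp_rot"],p=o["tool_pos"])
cv2.imwrite("pics/w1.png",w[:,:,::-1]); print(o["t"],o["tool_pos"],o["tcp_rot"].round(3),o["qvel"].round(3))
E
```

```text
1.6 [497.006451   167.9156547  262.67099344] [[-0.95   0.313 -0.001]
 [ 0.313  0.95   0.   ]
 [ 0.001 -0.    -1.   ]] [-0.022 -0.001 -0.023  0.004  0.002  0.001  0.001]
```

View pics/w1.png

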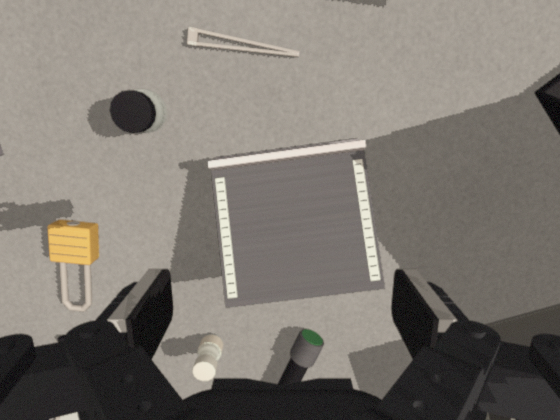

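The wrist view shows the whole stand: ledge top from (208,164) to (366,145), uphill plate corners at (227,305) and (383,289). The long lock is at the left, body around (74,242) and bow at (76,308). I'll fold this third view into the triangulation.

```bash
python3 - <<'E'
from h import *
z=np.load("w1p.npz");W=cam("wrist",dict(tcp_rot=z["R"],tool_pos=z["p"]))
S,D=cam("scene"),cam("side")
w=np.load("w1.npy")
g=cv2.cvtColor(w,cv2.COLOR_RGB2GRAY)
m=((g>205)&(np.indices(g.shape)[0]<175)&(np.indices(g.shape)[0]>130)).astype(np.uint8)
k,l,s,c=cv2.connectedComponentsWithStats(m);j=1+np.argmax(s[1:,4]);r=cv2.minAreaRect(np.argwhere(l==j)[:,::-1].astype(np.float32));bx=cv2.boxPoints(r);print(s[j],bx.round(1).tolist())
bs=bx[np.argsort(bx[:,0])];lm,lp=bs[:2].mean(0),bs[2:].mean(0)
a=lambda x,y:(335+x/5,215+y/5); b=lambda x,y:(268+x/5,127+y/5)
pts={"up-y":(a(190,306),b(325,213),(227,304.5)),"up+y":(a(582,222),b(272,42),(383,289)),"led+y":(a(391,29),b(45,103),lp),"led-y":(a(42,102),b(78,287),lm)}
model={"up-y":(150,-85,0),"up+y":(150,85,0),"led+y":(-4,85,12),"led-y":(-4,-85,12)}
def fit(P):
    A=np.array([model[k] for k in P]);B=np.array([P[k] for k in P])
    ca,cb=A.mean(0),B.mean(0);U,s,Vt=np.linalg.svd((A-ca).T@(B-cb));R=Vt.T@np.diag([1,1,np.linalg.det(Vt.T@U.T)])@U.T
    t=cb-R@ca;print("ledge",t.round(1),"yaw",np.degrees(np.arctan2(-R[0,1],R[1,1])).round(1),"tilt",np.degrees(np.arccos(R[2,2])).round(1),(A@R.T+t-B).round(1).tolist());return R,t
P={}
for k,u in pts.items(): P[k],e=tri([S,D,W],u); print(k,P[k].round(1),e)
R,t=fit(P)
# wrist only, rays to text heights
fit({k:onz(W,pts[k][2],35+model[k][0]*np.sin(np.radians(22))+model[k][2]*np.cos(np.radians(22))) for k in pts})
mb=brass(w);k,l,s,c=cv2.connectedComponentsWithStats(mb);j=[i for i in range(1,k) if s[i,4]>800];
for i in j:
    print(s[i],c[i],onz(W,c[i],24),cv2.minAreaRect(np.argwhere(l==i)[:,::-1].astype(np.float32)))
L=[(52,221),(99,223),(97,264),(49,262)]
print([onz(W,u,26).round(1).tolist() for u in L], np.mean([onz(W,u,26) for u in L],0), "bow",onz(W,(76,309.5),13))
E
```

```text
[208 140 157  27 981] [[207.39999389648438, 160.6999969482422], [364.0, 139.60000610351562], [364.79998779296875, 146.10000610351562], [208.3000030517578, 167.10000610351562]]
up-y [609.8  68.5  90.3] [3.9, 4.1, 0.4]
up+y [643.  231.2  89.6] [3.8, 4.2, 1.1]
led+y [497.8 260.4  46.8] [2.8, 1.9, 1.1]
led-y [465.9  94.3  44.8] [3.8, 3.4, 0.9]
ledge [489.5 176.3  35.9] yaw -11.0 tilt 21.2 [[0.7, -2.5, -0.4], [-0.1, 1.7, 0.7], [-0.1, 0.8, -0.9], [-0.6, 0.0, 0.6]]
ledge [490.  175.8  34.9] yaw -10.9 tilt 22.1 [[1.2, -3.0, 0.3], [-0.8, 1.7, -0.1], [0.3, 1.0, -0.3], [-0.7, 0.3, 0.1]]
[  48  220   51   45 1946] [ 72.9373073  242.18499486] [ 506.07397912 -100.5734078    24.        ] ((73.0, 242.0), (44.0, 50.0), 90.0)
[[473.9, -110.4, 26.0], [493.5, -58.8, 26.0], [540.5, -84.3, 26.0], [519.8, -138.8, 26.0]] [506.95930688 -98.075289    26.        ] bow [ 593.985704   -147.59452613   13.        ]
```

Emit:
{"api": "carry_out", "payload": {
  "steps": [
    [[-0.0122,-0.0317,0.014],0],
    [[-0.0122,-0.0317,0.014],0],
    [[-0.0122,-0.0317,0.014],0],
    [[-0.0122,-0.0317,0.014],0],
    [[-0.0122,-0.0317,0.014],0]
  ]
}}

```text
t: 2.07
tool_pos: [505.3, -1.6, 192.3]
tcp_rot: [[-0.951, 0.31, -0.0], [0.31, 0.951, 0.001], [0.0, 0.001, -1.0]]
contact_force: [-0.1, 0.6, -0.2]
grip_width: 1.001
```

Emit:
{"api": "carry_out", "payload": {
  "steps": [
    [[-0.0122,-0.0317,0.014],0],
    [[-0.0122,-0.0317,0.014],0],
    [[-0.0122,-0.0317,0.014],0],
    [[0,0,0],0.015],
    [[0,0,0],0.015]
  ]
}}

```text
t: 2.48
tool_pos: [509.7, -104.7, 149.8]
tcp_rot: [[-0.914, 0.405, -0.003], [0.405, 0.914, -0.0], [0.002, -0.001, -1.0]]
contact_force: [0.9, 0.6, -0.2]
grip_width: 1.001
```

Emit:
{"api": "carry_out", "payload": {
  "steps": [
    [[0,0,0],0],
    [[0,0,0],0],
    [[0,0,0],0]
  ]
}}

```text
t: 2.73
tool_pos: [510.9, -102.4, 151.0]
tcp_rot: [[-0.917, 0.398, -0.0], [0.398, 0.917, 0.001], [0.0, 0.0, -1.0]]
contact_force: [-0.3, 0.3, 0.2]
grip_width: 1.002
```

```bash
python3 - <<'E'
from h import *
o=sensors.get_obs(); w=capture("wrist"); np.save("w2.npy",w); np.savez("w2p.npz",R=o["tcp_rot"],p=o["tool_pos"])
cv2.imwrite("pics/w2.png",w[:,:,::-1]); print(o["t"],o["tool_pos"],o["tcp_rot"].round(3))
W=cam("wrist",o)
k,l,s,c=cv2.connectedComponentsWithStats(brass(w))
for i in range(1,k):
    if s[i,4]>1500:
        r=cv2.minAreaRect(np.argwhere(l==i)[:,::-1].astype(np.float32));print(s[i],r);
        for q in cv2.boxPoints(r): print(q,onz(W,q,26).round(1))
E
```

```text
2.7333 [ 510.91583247 -102.36590517  151.03429966] [[-0.917  0.398 -0.   ]
 [ 0.398  0.917  0.001]
 [ 0.     0.    -1.   ]]
[ 248  154   59   59 3322] ((277.0, 182.99998474121094), (57.99999237060547, 57.99999237060547), 0.0)
[248.      211.99998] [ 518.8 -137.5   26. ]
[248.      153.99998] [ 473.7 -116.6   26. ]
[306.      153.99998] [492.6 -72.9  26. ]
[306.      211.99998] [538.6 -91.8  26. ]
[   0  246   80   70 3108] ((37.57837677001953, 280.8702697753906), (53.235225677490234, 72.15868377685547), 62.10273361206055)
[ -6.7621613 274.22702  ] [ 480.6 -372.8   26. ]
[ 57.010807 240.46487 ] [ 475.8 -302.2   26. ]
[ 81.918915 287.51352 ] [ 523.8 -306.5   26. ]
[ 18.145947 321.27567 ] [ 530.1 -380.1   26. ]
```

View pics/w2.png

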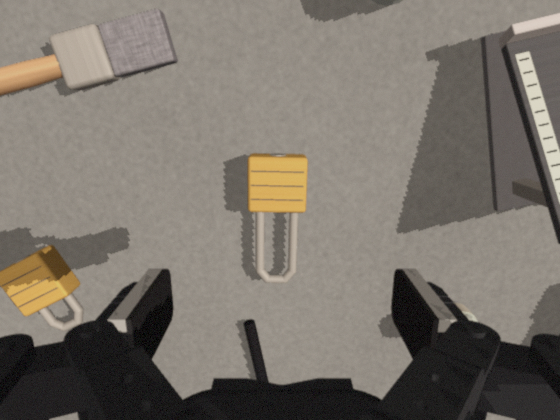

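The lock sits square in the wrist view, body (248–306, 154–212), about 4 mm towards −y of the tool. I'll shift, descend and grip.

Emit:
{"api": "carry_out", "payload": {
  "steps": [
    [[0,-0.002,0.036],0],
    [[0,-0.002,0.036],0],
    [[0,0,0.036],0],
    [[0,0,0.02],0],
    [[0,0,0.019],0]
  ]
}}

```text
t: 3.2
tool_pos: [508.3, -106.6, 2.3]
tcp_rot: [[-0.917, 0.4, -0.002], [0.4, 0.917, 0.001], [0.002, -0.0, -1.0]]
contact_force: [0.7, -0.4, 0.0]
grip_width: 1.004
```

Emit:
{"api": "carry_out", "payload": {
  "steps": [
    [[0,0,0],0],
    [[0,0,0],0],
    [[0,0,0],0]
  ]
}}

```text
t: 3.45
tool_pos: [510.2, -107.4, 5.2]
tcp_rot: [[-0.916, 0.401, 0.002], [0.401, 0.916, -0.0], [-0.002, 0.001, -1.0]]
contact_force: [0.5, -0.6, 0.7]
grip_width: 0.999
```

Emit:
{"api": "carry_out", "payload": {
  "steps": [
    [[0,0,0],0],
    [[0,0,0],0],
    [[0,0,0],0],
    [[0,0,0],0],
    [[0,0,0],0]
  ],
  "grip": 1,
  "grip_force": 35
}}

```text
t: 3.87
tool_pos: [509.4, -107.5, 4.5]
tcp_rot: [[-0.916, 0.401, 0.001], [0.401, 0.916, 0.0], [-0.001, 0.0, -1.0]]
contact_force: [-0.7, -0.3, -0.0]
grip_width: 0.302
```

Emit:
{"api": "carry_out", "payload": {
  "steps": [
    [[0,0,0],0],
    [[0,0,0],0],
    [[0,0,0],0],
    [[0,0,0],0],
    [[0,0,0],0]
  ]
}}

```text
t: 4.28
tool_pos: [509.1, -107.5, 4.0]
tcp_rot: [[-0.916, 0.401, -0.0], [0.401, 0.916, 0.0], [0.0, 0.0, -1.0]]
contact_force: [-0.8, -0.7, -0.2]
grip_width: -0.001
```

The gripper closed to zero, so the grasp missed. I'll look before moving anything.

```bash
python3 - <<'E'
from h import *
o=sensors.get_obs(); w=capture("wrist");a=capture("scene");b=capture("side")
print(o["joint_pos"].round(3))
c=cv2.resize(a[240:360,200:340],None,fx=2.5,fy=2.5); d=cv2.resize(b[190:280,260:400],None,fx=2.5,fy=2.5)
out=np.zeros((600,800,3),np.uint8); out[:315,:420]=cv2.resize(w,(420,315)); out[300:600,430:780]=c; out[:225,430:780]=d
cv2.imwrite("pics/e.png",out[:,:,::-1])
E
```

```text
[-0.13   0.493  0.327  2.078 -0.269  0.61   1.54 ]
```

View pics/e.png

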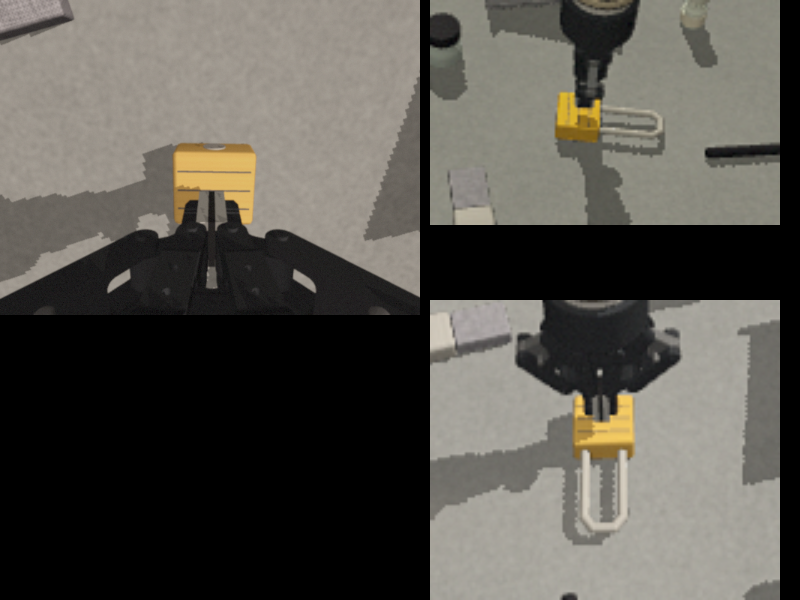

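The picture shows the closed fingers sitting over the top of the body, although TCP z reads 4 mm. I'll triangulate the fingertips to check this.

```bash
python3 - <<'E'
from h import *
S,D=cam("scene"),cam("side");o=sensors.get_obs();W=cam("wrist",o)
p=o["tool_pos"];print(p)
for z in(0,15,30): print(z,[proj(c,p+[0,0,z]).round(1) for c in(S,D,W)])
a,b,w=capture("scene"),capture("side"),capture("wrist")
A=cv2.resize(a[265:325,240:300],None,fx=6,fy=6,interpolation=cv2.INTER_CUBIC)
B=cv2.resize(b[210:260,295:355],None,fx=6,fy=6,interpolation=cv2.INTER_CUBIC)
C=cv2.resize(w[180:310,220:350],None,fx=2.3,fy=2.3,interpolation=cv2.INTER_CUBIC)
out=np.zeros((600,740,3),np.uint8);out[:360,:360]=A;out[:300,370:730]=B;out[301:600,370:669]=C
cv2.imwrite("pics/f.png",out[:,:,::-1])
E
```

```text
[ 509.12241021 -107.53513918    4.04056013]
0 [array([268. , 295.7]), array([319.9, 238.8]), array([282.1, 241.3])]
15 [array([267.8, 291.8]), array([320.4, 235.6]), array([282.1, 252.6])]
30 [array([267.6, 287.8]), array([321. , 232.2]), array([282.2, 265.9])]
```

View pics/f.png

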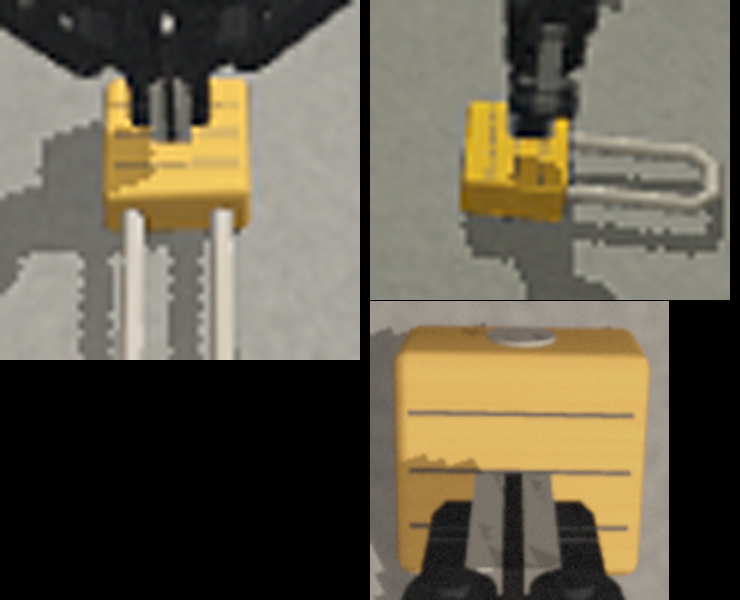

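```bash
python3 - <<'E'
from h import *
from scipy.optimize import least_squares
W=dict(cam("wrist",dict(tcp_rot=np.eye(3),tool_pos=np.zeros(3))))
print("hand-eye proj of tool pts (shut, open)")
for z in(0,-13,-30,-43,-56): print(z,[proj(W,np.array(q)).round(0).tolist() for q in((11,0,z),(-11,0,z),(11,-42.5,z),(-11,-42.5,z))])
o=sensors.get_obs();S,D=cam("scene"),cam("side")
for z in (0,-13,-30,-43): print(z,[[proj(c,o["tcp_rot"]@np.array([x,y,z])+o["tool_pos"]).round(1).tolist() for x,y in((11,0),(-11,-8),(-11,8))] for c in(S,D)])
E
```

```text
hand-eye proj of tool pts (shut, open)
0 [[282.0, 221.0], [282.0, 261.0], [199.0, 221.0], [201.0, 261.0]]
-13 [[282.0, 230.0], [282.0, 272.0], [193.0, 229.0], [196.0, 272.0]]
-30 [[282.0, 242.0], [282.0, 288.0], [184.0, 242.0], [187.0, 288.0]]
-43 [[282.0, 254.0], [282.0, 304.0], [175.0, 254.0], [180.0, 303.0]]
-56 [[282.0, 268.0], [282.0, 321.0], [166.0, 268.0], [171.0, 321.0]]
0 [[[267.9, 291.2], [264.2, 300.3], [271.9, 300.1]], [[316.0, 238.4], [323.7, 241.4], [323.9, 236.9]]]
-13 [[[267.7, 287.8], [264.0, 297.0], [271.7, 296.7]], [[316.4, 235.6], [324.2, 238.6], [324.4, 234.1]]]
-30 [[[267.5, 283.2], [263.7, 292.5], [271.6, 292.3]], [[317.0, 231.9], [324.9, 234.9], [325.0, 230.3]]]
-43 [[[267.3, 279.6], [263.4, 289.0], [271.4, 288.7]], [[317.4, 228.9], [325.4, 231.9], [325.5, 227.4]]]
```

Both fixed cameras and the wrist camera agree: the real fingertips end about 43 mm short of the reported TCP. At w2 the open pads also project to −56 mm instead of −13 mm. I'll treat the true tip height as reported z plus 43, reopen, shift 2 mm and go down further.

Emit:
{"api": "carry_out", "payload": {
  "steps": [
    [[0,0.002,0],0],
    [[0,0,0],0],
    [[0,0,0],0],
    [[0,0,0],0],
    [[0,0,0],0]
  ],
  "grip": 0
}}

```text
t: 5.0
tool_pos: [509.9, -105.7, 4.1]
tcp_rot: [[-0.916, 0.401, -0.0], [0.401, 0.916, 0.0], [0.0, 0.0, -1.0]]
contact_force: [-0.2, -0.5, -0.5]
grip_width: 0.708
```

Emit:
{"api": "carry_out", "payload": {
  "steps": [
    [[0,0,0],0],
    [[0,0,0],0],
    [[0,0,0.008],0],
    [[0,0,0.008],0],
    [[0,0,0.006],0]
  ]
}}

```text
t: 5.42
tool_pos: [509.4, -105.6, -19.1]
tcp_rot: [[-0.916, 0.401, -0.001], [0.401, 0.916, 0.0], [0.001, -0.0, -1.0]]
contact_force: [0.9, -0.4, 0.8]
grip_width: 1.001
```

Emit:
{"api": "carry_out", "payload": {
  "steps": [
    [[0,0,0.006],0],
    [[0,0,0.006],0],
    [[0,0,0.006],0],
    [[0,0,0],0],
    [[0,0,0],0]
  ]
}}

```text
t: 5.83
tool_pos: [509.6, -105.7, -36.4]
tcp_rot: [[-0.916, 0.402, -0.001], [0.402, 0.916, 0.0], [0.001, -0.0, -1.0]]
contact_force: [0.4, 0.3, 0.0]
grip_width: 1.0
```

Emit:
{"api": "carry_out", "payload": {
  "steps": [
    [[0,0,0],0],
    [[0,0,0],0],
    [[0,0,0],0],
    [[0,0,0],0],
    [[0,0,0],0]
  ],
  "grip": 1,
  "grip_force": 35
}}

```text
t: 6.25
tool_pos: [510.3, -105.8, -35.4]
tcp_rot: [[-0.916, 0.402, 0.001], [0.402, 0.916, 0.0], [-0.001, 0.0, -1.0]]
contact_force: [-0.4, 0.1, 3.8]
grip_width: 0.581
```

Emit:
{"api": "carry_out", "payload": {
  "steps": [
    [[0,0,0],0],
    [[0,0,0],0],
    [[0,0,0],0]
  ]
}}

```text
t: 6.5
tool_pos: [510.3, -105.9, -35.4]
tcp_rot: [[-0.916, 0.402, 0.001], [0.402, 0.916, 0.0], [-0.001, 0.0, -1.0]]
contact_force: [-0.6, -0.9, 6.8]
grip_width: 0.577
```

The opening reads 0.577 (49 mm), so the body is held. Now lift and check.

Emit:
{"api": "carry_out", "payload": {
  "steps": [
    [[0,0,-0.008],0],
    [[0,0,-0.02],0],
    [[0,0,-0.035],0],
    [[0,0,-0.035],0],
    [[0,0,-0.035],0]
  ]
}}

```text
t: 6.92
tool_pos: [508.6, -105.5, 97.9]
tcp_rot: [[-0.916, 0.402, -0.003], [0.402, 0.916, 0.0], [0.002, -0.001, -1.0]]
contact_force: [1.3, 1.0, -2.9]
grip_width: 0.573
```

Emit:
{"api": "carry_out", "payload": {
  "steps": [
    [[0,0,-0.007],-0.0235],
    [[0,0,0],-0.0235],
    [[0,0,0],-0.0235],
    [[0,0,0],0],
    [[0,0,0],0]
  ]
}}

```text
t: 7.33
tool_pos: [509.2, -105.6, 103.8]
tcp_rot: [[-0.981, 0.192, -0.001], [0.192, 0.981, 0.0], [0.001, 0.0, -1.0]]
contact_force: [-0.0, 0.1, -3.4]
grip_width: 0.577
```

```bash
python3 - <<'E'
from h import *
o=sensors.get_obs(); w=capture("wrist");b=capture("side")
print(o["t"],o["tool_pos"],o["tcp_rot"].round(3),o["contact_force"],o["grip_width"])
c=proj(cam("side"),o["tool_pos"]+[0,0,45]).astype(int);print(c)
x,y=max(c[0]-50,0),max(c[1]-50,0)
out=np.zeros((420,800,3),np.uint8);out[:300,:400]=cv2.resize(w,(400,300));out[:400,400:800]=cv2.resize(b[y:y+100,x:x+100],(400,400),interpolation=cv2.INTER_CUBIC)
cv2.imwrite("pics/g.png",out[:,:,::-1])
E
```

```text
7.3333 [ 509.17273138 -105.55608762  103.77531109] [[-0.981  0.192 -0.001]
 [ 0.192  0.981  0.   ]
 [ 0.001  0.    -1.   ]] [-0.02171593  0.06457505 -3.40366267] 0.5772592813647267
[325 203]
```

View pics/g.png

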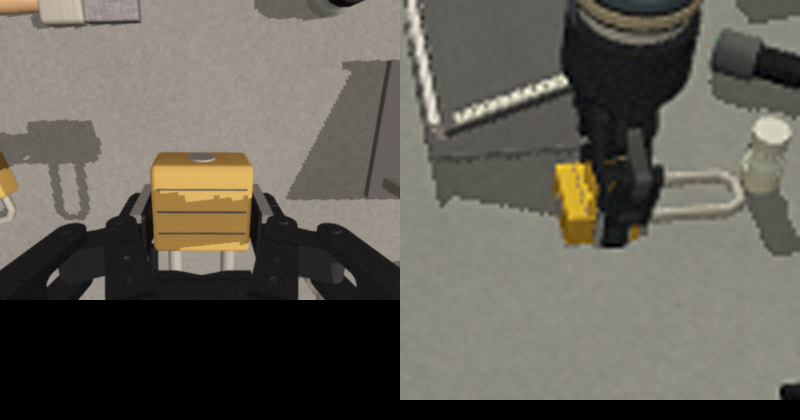

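The lock hangs level and square in the jaws: top-face rows 231 to 347 put the grasp 4.5 mm ahead of its centre, and it weighs about 3.4 N. Heading now matches the stand, so next is the traverse.

Emit:
{"api": "carry_out", "payload": {
  "steps": [
    [[0.0058,0.0341,0],0],
    [[0.0058,0.0341,0],0],
    [[0.0058,0.0341,0],0],
    [[0.0058,0.0341,0],0],
    [[0.0058,0.0341,0],0]
  ]
}}

```text
t: 7.85
tool_pos: [513.5, 68.6, 103.8]
tcp_rot: [[-0.981, 0.192, -0.001], [0.192, 0.981, -0.0], [0.001, -0.0, -1.0]]
contact_force: [1.3, -0.3, -2.7]
grip_width: 0.575
```

Emit:
{"api": "carry_out", "payload": {
  "steps": [
    [[0.0058,0.0341,0],0],
    [[0.0058,0.0341,0],0],
    [[0.0058,0.0341,0],0],
    [[0,0,0],0],
    [[0,0,0],0]
  ]
}}

```text
t: 8.27
tool_pos: [515.6, 173.8, 103.5]
tcp_rot: [[-0.983, 0.186, -0.001], [0.186, 0.983, 0.0], [0.001, -0.0, -1.0]]
contact_force: [0.3, 0.0, -3.1]
grip_width: 0.576
```

Emit:
{"api": "carry_out", "payload": {
  "steps": [
    [[0,0,0.015],0],
    [[0,0,0.015],0],
    [[0,0,0.012],0],
    [[0,0,0],0],
    [[0,0,0],0]
  ]
}}

```text
t: 8.68
tool_pos: [515.9, 169.4, 61.5]
tcp_rot: [[-0.981, 0.193, -0.002], [0.193, 0.981, -0.001], [0.001, -0.002, -1.0]]
contact_force: [-0.7, 0.5, -2.9]
grip_width: 0.575
```

```bash
python3 - <<'E'
from h import *
o=sensors.get_obs(); w=capture("wrist");b=capture("side");W=cam("wrist",o)
print(o["t"],o["tool_pos"],o["tcp_rot"].round(3),o["contact_force"],o["grip_width"])
# predicted ledge top inner edge ends from the estimate
y,t=np.radians(-11),np.radians(22)
X=np.array([np.cos(t)*np.cos(y),np.cos(t)*np.sin(y),np.sin(t)]);Y=np.array([-np.sin(y),np.cos(y),0]);Z=np.cross(X,Y);L=np.array([490,176,35.])
for q in((-8,-85,12),(-8,85,12),(0,-85,12),(0,85,12)): 
    u=proj(W,L+q[0]*X+q[1]*Y+q[2]*Z);print(q,u.round(1));cv2.circle(w,tuple(int(v) for v in u),3,(255,0,0),1)
out=np.zeros((420,800,3),np.uint8);out[:360,:480]=cv2.resize(w,(480,360));out[:320,480:800]=cv2.resize(b[110:210,260:360],(320,320),interpolation=cv2.INTER_CUBIC)
cv2.imwrite("pics/i.png",out[:,:,::-1])
E
```

```text
8.6833 [515.88518336 169.39262811  61.53044943] [[-0.981  0.193 -0.002]
 [ 0.193  0.981 -0.001]
 [ 0.001 -0.002 -1.   ]] [-0.65842177  0.51687173 -2.87131236] 0.5752643666438293
(-8, -85, 12) [127.2 161.9]
(-8, 85, 12) [443.7 161.7]
(0, -85, 12) [126.5 176.6]
(0, 85, 12) [444.4 176.4]
```

View pics/i.png

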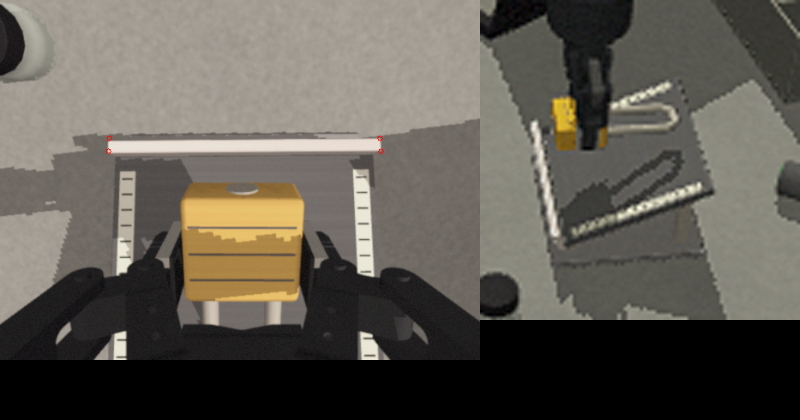

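The predicted ledge corners (red) fall exactly on the ledge, and the lock is centred and aligned. I'll lower slowly at minimum grip so the bow meets the plate and pitches the lock flat.

Emit:
{"api": "carry_out", "payload": {
  "steps": [
    [[0,0,0.005],0],
    [[0,0,0.005],0],
    [[0,0,0.003],0],
    [[0,0,0.003],0],
    [[0,0,0],0]
  ],
  "grip_force": 20
}}

```text
t: 9.2
tool_pos: [515.8, 170.8, 45.4]
tcp_rot: [[-0.982, 0.19, -0.001], [0.19, 0.982, -0.0], [0.001, -0.001, -1.0]]
contact_force: [-0.6, 0.7, -3.0]
grip_width: 0.578
```

Emit:
{"api": "carry_out", "payload": {
  "steps": [
    [[0,0,0.002],0],
    [[0,0,0.002],0],
    [[0,0,0.002],0],
    [[0,0,0.002],0],
    [[0,0,0],0]
  ]
}}

```text
t: 9.62
tool_pos: [516.0, 170.9, 37.7]
tcp_rot: [[-0.982, 0.19, -0.001], [0.19, 0.982, -0.0], [0.001, -0.0, -1.0]]
contact_force: [-0.5, 0.7, -2.7]
grip_width: 0.578
```

Emit:
{"api": "carry_out", "payload": {
  "steps": [
    [[0,0,0.002],0],
    [[0,0,0.002],0],
    [[0,0,0.002],0],
    [[0,0,0],0]
  ]
}}

```text
t: 9.95
tool_pos: [516.1, 171.1, 32.0]
tcp_rot: [[-0.982, 0.19, -0.0], [0.19, 0.982, 0.0], [0.0, 0.0, -1.0]]
contact_force: [-1.9, -0.2, 1.2]
grip_width: 0.576
```

Emit:
{"api": "carry_out", "payload": {
  "steps": [
    [[0,0,0.002],0],
    [[0,0,0.002],0],
    [[0,0,0.002],0],
    [[0,0,0],0]
  ]
}}

```text
t: 10.28
tool_pos: [516.1, 171.1, 25.7]
tcp_rot: [[-0.982, 0.19, -0.0], [0.19, 0.982, 0.0], [0.0, 0.0, -1.0]]
contact_force: [-3.9, 0.4, 1.2]
grip_width: 0.578
```

Emit:
{"api": "carry_out", "payload": {
  "steps": [
    [[0,0,0.002],0],
    [[0,0,0.002],0],
    [[0,0,0.001],0],
    [[0,0,0],0]
  ]
}}

```text
t: 10.62
tool_pos: [516.5, 171.1, 20.9]
tcp_rot: [[-0.982, 0.19, 0.0], [0.19, 0.982, 0.0], [-0.0, 0.0, -1.0]]
contact_force: [-2.8, 1.1, 1.2]
grip_width: 0.578
```

Emit:
{"api": "carry_out", "payload": {
  "steps": [
    [[0,0,0.002],0],
    [[0,0,0.002],0],
    [[0,0,0.001],0],
    [[0,0,0],0]
  ]
}}

```text
t: 10.95
tool_pos: [516.9, 171.0, 16.0]
tcp_rot: [[-0.982, 0.19, 0.001], [0.19, 0.982, 0.0], [-0.001, 0.0, -1.0]]
contact_force: [-0.8, 0.8, 0.6]
grip_width: 0.58
```

Emit:
{"api": "carry_out", "payload": {
  "steps": [
    [[0,0,0.001],0],
    [[0,0,0.001],0],
    [[0,0,0.001],0],
    [[0,0,0],0]
  ]
}}

```text
t: 11.28
tool_pos: [517.0, 171.1, 14.8]
tcp_rot: [[-0.982, 0.191, 0.001], [0.191, 0.982, 0.001], [-0.001, 0.001, -1.0]]
contact_force: [-3.5, -0.3, 14.9]
grip_width: 0.576
```

Contact rose to 15 N at z≈15, so the body is flat on the plate. I'll release, let the lock slide to the ledge, then retreat.

Emit:
{"api": "carry_out", "payload": {
  "steps": [
    [[0,0,-0.001],0],
    [[0,0,0],0],
    [[0,0,0],0],
    [[0,0,0],0],
    [[0,0,0],0]
  ],
  "grip": 0
}}

```text
t: 11.7
tool_pos: [516.2, 170.7, 13.7]
tcp_rot: [[-0.982, 0.191, -0.0], [0.191, 0.982, -0.0], [0.0, -0.0, -1.0]]
contact_force: [-0.3, -0.7, -0.2]
grip_width: 1.001
```

Emit:
{"api": "carry_out", "payload": {
  "steps": [
    [[0,0,0],0],
    [[0,0,0],0],
    [[0,0,-0.015],0],
    [[0,0,-0.035],0],
    [[0,0,-0.035],0]
  ]
}}

```text
t: 12.12
tool_pos: [514.9, 170.3, 98.7]
tcp_rot: [[-0.982, 0.191, -0.004], [0.191, 0.982, -0.002], [0.003, -0.003, -1.0]]
contact_force: [0.7, 0.3, 0.4]
grip_width: 1.001
```

Emit:
{"api": "carry_out", "payload": {
  "steps": [
    [[0,0,-0.035],0],
    [[0,0,-0.035],0],
    [[0,0,-0.035],0],
    [[0,0,0],0],
    [[0,0,0],0]
  ]
}}

```text
t: 12.53
tool_pos: [517.6, 171.4, 206.3]
tcp_rot: [[-0.982, 0.19, 0.004], [0.19, 0.982, 0.002], [-0.004, 0.003, -1.0]]
contact_force: [-0.6, -0.1, -0.8]
grip_width: 1.0
```

```bash
python3 - <<'E'
from h import *
o=sensors.get_obs(); w=capture("wrist");b=capture("side");W=cam("wrist",o)
print(o["t"],o["tool_pos"],o["contact_force"],o["grip_width"])
y,t=np.radians(-11),np.radians(22)
X=np.array([np.cos(t)*np.cos(y),np.cos(t)*np.sin(y),np.sin(t)]);Y=np.array([-np.sin(y),np.cos(y),0]);Z=np.cross(X,Y);L=np.array([490,176,35.])
for q in((0,-25,26),(0,25,26),(48,25,26),(48,-25,26),(120,0,13)):
    u=proj(W,L+q[0]*X+q[1]*Y+q[2]*Z);print(q,u.round(1));cv2.circle(w,tuple(int(v) for v in u),3,(255,0,0),1)
k,l,s,c=cv2.connectedComponentsWithStats(brass(w))
for i in range(1,k):
    if s[i,4]>800:
        r=cv2.minAreaRect(np.argwhere(l==i)[:,::-1].astype(np.float32));print(r)
        for u in list(cv2.boxPoints(r)):
            O,d=ray(W,u);p=O+d*((26-(O-L)@Z)/(d@Z))-L;print("ledge frame",np.round([p@X,p@Y,p@Z],1))
out=np.zeros((420,800,3),np.uint8);out[:360,:480]=cv2.resize(w,(480,360));out[:320,480:800]=cv2.resize(b[110:210,260:360],(320,320),interpolation=cv2.INTER_CUBIC)
cv2.imwrite("pics/j.png",out[:,:,::-1])
E
```

```text
12.5333 [517.61001935 171.4015275  206.32340949] [-0.59372544 -0.07549066 -0.82556944] 1.0004246565077368
(0, -25, 26) [252.2 139.4]
(0, 25, 26) [309.6 139.4]
(48, 25, 26) [310. 194.]
(48, -25, 26) [251.7 194. ]
(120, 0, 13) [280.8 277.8]
((280.5, 170.0), (56.0, 57.0), 90.0)
ledge frame [  2.3 -25.1  26. ]
ledge frame [ 2.3 24.5 26. ]
ledge frame [51.4 24.1 26. ]
ledge frame [ 51.5 -24.7  26. ]
```

View pics/j.png

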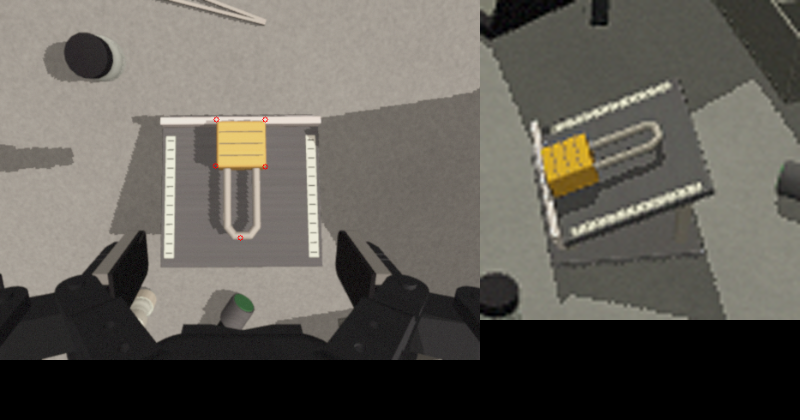

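The lock lies flat against the ledge, centred, with its shackle straight up the slope; its corners match the predicted resting pose to about 3 mm. One check of stillness and of the short lock, then I hand in.

```bash
python3 - <<'E'
from h import *
from rig import manip
for n in("scene","side"):
    i=capture(n);f=np.load(n+"0.npy")
    for nm,g in(("before",f),("now",i)):
        k,l,s,c=cv2.connectedComponentsWithStats(brass(g))
        print(n,nm,[c[j].round(1).tolist() for j in range(1,k) if s[j,4]>250 and 130<c[j][0]<420 and c[j][1]>120])
print(manip.finish_job())
E
```

```text
scene before [[269.0, 290.4], [153.2, 335.2]]
scene now [[383.7, 232.8], [153.2, 335.2]]
side before [[318.7, 236.4], [354.5, 313.0], [297.6, 354.1]]
side now [[354.5, 312.9]]
the job is handed in; nothing more can be done
None
```

The long-shackled padlock is on the dark tilted stand and the job is handed in at about 12.7 s. I gripped it across its body and lowered it so the bow touched the plate first and tipped the body flat. On release it slid down to the ledge.

**Last checks:**
- **Pose:** in the last wrist picture the body lies flat with its shackle straight up the slope. In the ledge frame its centre is at x about 24–27 mm and y about 0 mm. Its corners are within about 3 mm of the ideal pose.
- **Force:** the most I saw while setting it down was about 15 N, read only at the ends of the moves. The gripper was open and clear at hand-in.
- **Short lock:** it did not move; its pixel position is unchanged to 0.1 px in both fixed cameras.
- **Not measured:** I did not check that the lock was at rest from two successive pictures.

**What went wrong or disagreed:**
- **Missed grasp:** the first grasp closed on air above the lock. The pictures show the real fingertips ending about 43 mm short of the reported TCP, which contradicts the text. I corrected for that and the second grasp held.
- **Late contact:** the bow's contact with the plate was first felt at about 32 mm, against about 41 mm predicted, and it did no harm.

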